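# Clamp a phone for bonding

## Robot

A 6-joint arm with a two-finger parallel gripper is mounted at the origin on the work surface. World frame = base frame: x ahead of the robot, y to its left, z up, the work surface at z = 0. Lengths are in mm, angles in rad, forces in N, time in s.
With the tool pointing down it reaches from about 325 to 900 mm from the base axis. Payload 6.1 kg.
Tool frame: the origin (TCP) lies between the finger pads; the fingertips stand 25 mm ahead of it and the grasp point (between the pads) lies 6 mm ahead of it; z points along the fingers, y is the direction in which the jaws open and shut (so a half turn about z gives the same grasp; the last joint's range is limited). The gripper opens to 87 mm and grips with 3 to 60 N. Pads are 19 mm wide; open, the fingers measure 117 mm over their backs; the gripper's body (75 mm by 190 mm) begins 51 mm behind the grasp point.
Start: joints at [1.178, 0.22, 1.526, -0, 1.395, -0.126], TCP at [164.777, 602.88, 247.538] pointing down, gripper open.
Joint ranges: [-2.98, 2.98], [-0.91, 2.08], [0.09, 2.57], [-1.24, 4.39], [0.2, 2.65], [-2.68, 2.68]. Speed limits (rad/s): [2.57, 2.57, 3.01, 3.14, 3.14, 3.14].

## Interface

Orientations are given as a 3x3 rotation matrix whose columns are the frame's x, y, z axes.
In Python, from cell import robot, read_camera, camera_model, finder gives the robot as it stands.
- The arm moves only by the tool move_arm, never from a script. Its argument "steps" is a list of rows, each a list of 4 numbers: the shift along the tool's x, y, z in m, then the turn about the tool's z in rad. In form: [[tx, ty, tz, turn], ...]. A call has 1 to 12 rows; each row shifts and turns the commanded pose from where the row before left it, along the tool's axes as they then stand; what a row does not reach is not made up. A row lasts 1/8 s, in which the tool goes at most 62.5 mm and 10.7 degrees, less where a joint would pass 70% of its speed; a pose out of reach is approached as far as the arm can. A call is refused whole if a number of a shift passes 0.0625 or a number of a turn 0.188, either way. A call with a gripper value outside its range is refused whole. "claw" is the finger opening in m, from 0 to 0.087, set as the call begins (left out, the last holds). The fingers move at their own pace and stop on an object; the grip force is fixed at half the most. Time passes only in rows, so rows that do not move let the fingers close. It gives the time, the measured TCP pose, the force and the opening at its end, in the units of the state.
- robot.get_obs(): the state, without advancing time (a new reading comes with each control period).
- read_camera(name): name is "scene" or "top"; returns the picture (384x512x3 uint8, red, green, blue); there is no depth.
- camera_model(name): a dict with "mtx" (3x3 intrinsics, pixels), "R" (3x3) and "t" (3): a world point X has camera coordinates R X + t. Camera axes: x right, y down, z forward; pixel columns grow to the right and rows downward; lengths in mm; the calibration is good to about 2 mm. A picture is of the moment at which its call begins. camera_model takes no time and is no camera call.
- robot.finish_job(): hands the job in, once; it reports no verdict.
Trained networks look in the newest picture that a camera, given by its name, has taken for a name from the list of things; names that differ only in an ending like _2 or _b are one class to them, and where a whole thing is asked for, a point or a joint stands for the part that bears it (a point fixed in the world has none). Each returns a list of dicts, best first, with "score" (0 to 1); they miss things now and then, are a little off and sometimes report something else, mostly with a low value. They report only what shows in the picture. A call takes as long as a camera call. They do not tell look-alikes from the thing itself.
- finder.silhouettes(camera, label): "region" (384x512 bool, what is visible of it) and "xy" ([column, row] in pixels, amid what is visible of it).
- finder.pinpoint(camera, label): "xy" ([column, row] in pixels: a listed point, or the origin of a listed thing).
The state is a dict: "t": time; "joint_positions": joint angles; "joint_vel": joint speeds; "tau": joint torques, N m; "ee_pos": TCP position; "orientation": TCP orientation; "wrist_force": force on the tool from outside, world axes, zero at the start; "wrist_torque": the same for the moment, N m; "opening": finger opening in mm.
Only numpy, scipy, OpenCV 4.12 (cv2) and the standard library are available. Lean on these libraries where they do the work, as an engineer would, in place of code of your own. Each camera call takes 0.05 s, during which the arm holds its last target.

## Task

Slide the phone along its bed in the bonding clamp until its far end is fully home against the end stop. Then wind the crank clockwise until its foot meets the metal plate on the phone and snug it up by feel: firm enough to hold the phone while the glue cures, but not so tight that the phone cracks. Let go of everything and leave the other things on the bench where they are.

Things in the scene. Friction and masses are not known exactly. Their poses are not given: they have to be found in the camera images.
- clamp: Fixed clamp: aluminium base 255 x 104 x 14 mm, grey column and overhanging arm with a vertical screw. Origin: on the bench, below the screw axis; x runs along the bed from the open mouth (robot's side) to stop and column, z up. Base x -160 to 95 mm; arm x -10 to 95, y +-18, z 87 to 115 mm. Side rails x -150 to 35 mm, inner faces y +-36, 7 wide, top z 27 mm; end stop face at x = 35 mm.
- bed: Fixed grey bed strip between the rails, 194 x 68 x 8 mm; origin at the centre of its underside, so its top is 8 mm higher. The phone rests on it and is pressed against it.
- phone: Loose plain phone, 140 (x) x 68 (y) x 10 (z) mm, 0.18 kg, with an aluminium pressure plate 50 x 50 x 4 mm fixed on top, its centre 35 mm beyond the middle; origin at the centre of its underside, x along its length. Lies on the bed between the rails (2 mm play), drawn back 20 to 45 mm. Fully home its far end meets the stop: origin at x = -35 mm in the clamp's frame, near end at -105 mm.
- screw_axis (a point): Point on the screw's vertical axis at the top of its boss (38 mm diameter), 120 mm above the bench; the crank turns about it. The screw's steel foot (24 mm disc, same axis) goes down 12 mm a turn, clockwise seen from above. Its gap to the phone's plate is 2 to 18 mm at the start and not measured (its length on the screw differs). The screw locks itself: it stays when let go.
- knob_mid (a point): Middle of the crank's black upright knob, 18 mm wide, 40 mm tall, free to spin, 45 mm out from the screw axis; the crank arm's top is 20 mm below this point. Sinks 12 mm a turn. Force at the knob along its circle while turning: 2 N free; within 0.5 rad of bearing on the plate it climbs to 8 to 12 N, properly snug; about 18 N cracks the phone. Held still between moves it reads some 5 N less.
- meter: Bystander: black handheld meter lying flat, 150 x 75 x 38 mm; origin at the centre of its underside.
- parts_tray: Bystander: white divided parts tray, 110 x 80 x 25 mm; origin at the centre of its underside.
- driver: Bystander: screwdriver 150 mm long with an orange handle, lying along its x; origin at its underside.
- flux: Bystander: small white bottle, 40 mm diameter, 75 mm tall, standing; origin at the centre of its underside.
Not all that is in view belongs to the job. What is meant by the phone is not green, and is the larger of those in its own colour.

How it is judged:
By the outcome, as a careful person would: the job done as asked, in the order asked, and still so for the second after the job is handed in, with the robot touching nothing.
It also fails if it takes over 64 s, if anything falls off the work surface, if the arm or the gripper's body presses on something with over 40 N, if the wrist force passes 120 N, or if a joint passes its speed limit or range.

## Working session

There is one attempt and no reset: what is moved stays moved. The work goes in short steps, Python scripts to look and compute and a tool call to move; the robot and the scene stay as the last step left them, time stands still between calls to the robot, and variables do not carry over. Pictures are saved under pics/ and viewed, and the job is handed in when it is done.

Besides the shell and the picture viewer there is one more tool, called after ">>>" as name(argument=value, ...) on one line, values as JSON. move_arm: Moves the arm, as the interface text tells. Its arguments: {"type":"object","properties":{"steps":{"type":"array"},"claw":{"type":"number"}},"required":["steps"]}

```bash
ls; mkdir -p pics; python3 - <<'E'
from cell import robot, read_camera, camera_model, finder
import cv2, numpy as np
for n in ("scene","top"):
    im=read_camera(n); cv2.imwrite(f"pics/{n}0.png",cv2.resize(im[:,:,::-1],(768,576)))
    m=camera_model(n); print(n,m["mtx"],m["R"],m["t"], -m["R"].T@m["t"])
    for l in ("clamp","bed","phone","screw_axis","knob_mid","meter","flux"):
        print(n,l,[(np.round(d["xy"]).tolist(),round(d["score"],2)) for d in finder.pinpoint(n,l)][:4])
o=robot.get_obs(); print(o)
E
```

```text
pics
scene [[405.80921535   0.         252.31444101]
 [  0.         405.80921535 192.11197353]
 [  0.           0.           1.        ]] [[-0.79258054  0.60973032  0.00671088]
 [ 0.52460488  0.68745436 -0.50219142]
 [-0.31081475 -0.39450658 -0.86473045]] [ 416.61227227 -249.83712522 1360.91967429] [ 884.25846557  454.62226097 1048.56678391]
scene clamp [([251.0, 240.0], 0.68), ([276.0, 225.0], 0.56)]
scene bed []
scene phone [([349.0, 240.0], 0.84), ([275.0, 226.0], 0.68), ([157.0, 173.0], 0.56)]
scene screw_axis [([249.0, 217.0], 0.7)]
scene knob_mid [([264.0, 222.0], 0.66)]
scene meter [([289.0, 308.0], 0.81)]
scene flux [([322.0, 272.0], 0.67)]
top [[424.81697981   0.         248.87019811]
 [  0.         424.81697981 200.92687369]
 [  0.           0.           1.        ]] [[ 2.43367772e-02 -9.99703687e-01  5.08425368e-04]
 [-9.95940451e-01 -2.42892461e-02 -8.66755504e-02]
 [ 8.66622167e-02  1.60304217e-03 -9.96236463e-01]] [  29.49580407  590.92144956 1127.89658097] [ 490.05872417   42.03203482 1174.85514608]
top clamp [([234.0, 198.0], 0.7)]
top bed []
top phone [([168.0, 274.0
[... 322 characters left out ...]
21843e-06,
        1.39468946e+00, -1.26110436e-01]), 'joint_vel': array([ 0.00133733,  0.00021452, -0.00027149,  0.0001156 ,  0.00119062,
        0.00115489]), 'tau': array([-2.28380395e-04, -4.94487298e+01, -3.87699151e+01,  7.00698048e-02,
        4.64889128e-02, -2.70659791e-05]), 'ee_pos': array([164.78439197, 602.88336882, 247.56214344]), 'orientation': array([[-9.64622226e-01,  2.63636038e-01,  2.23560768e-05],
       [ 2.63636039e-01,  9.64622225e-01,  3.67919043e-05],
       [-1.18654967e-05,  4.13841562e-05, -9.99999999e-01]]), 'wrist_force': array([ 0.02286981, -0.16905768,  0.30041376]), 'wrist_torque': array([ 0.01918175, -0.02678735,  0.01305123]), 'opening': 87.07076797557302}
```

View pics/scene0.png

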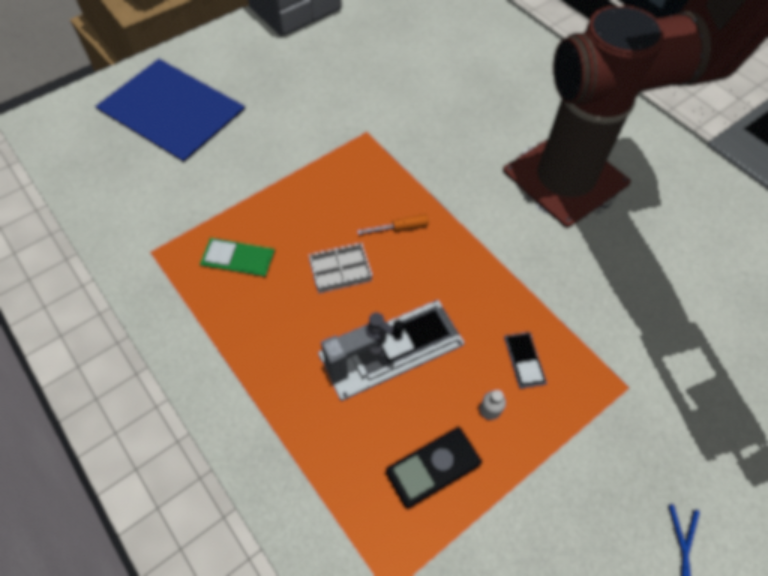

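View pics/top0.png

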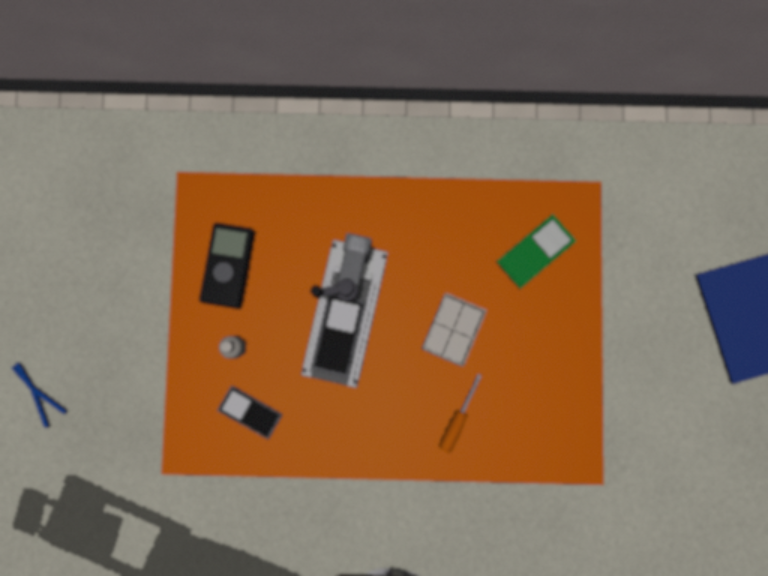

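```bash
cat > h.py <<'E'
from cell import robot, read_camera, camera_model, finder
import cv2, numpy as np
def proj(n,X):
    m=camera_model(n); c=m["R"]@np.asarray(X,float).T.reshape(3,-1)+m["t"].reshape(3,1); p=m["mtx"]@c; return (p[:2]/p[2]).T
def ray(n,xy):
    m=camera_model(n); d=m["R"].T@np.linalg.inv(m["mtx"])@np.array([xy[0],xy[1],1.]); C=-m["R"].T@m["t"]; return C,d
def atz(n,xy,z):
    C,d=ray(n,xy); return C+d*(z-C[2])/d[2]
def tri(a,b):
    C1,d1=ray("top",a);C2,d2=ray("scene",b)
    A=np.array([d1,-d2]).T; s=np.linalg.lstsq(A,C2-C1,rcond=None)[0]
    p,q=C1+s[0]*d1,C2+s[1]*d2; return (p+q)/2,np.linalg.norm(p-q)
def crop(n,im,x0,y0,w,h,s,out):
    c=cv2.resize(im[y0:y0+h,x0:x0+w,::-1],None,fx=s,fy=s,interpolation=cv2.INTER_CUBIC); cv2.imwrite(out,c)
E
python3 - <<'E'
from h import *
im=read_camera("top"); crop("top",im,190,150,80,115,5,"pics/t1.png")
im=read_camera("scene"); crop("scene",im,205,190,115,85,6,"pics/s1.png")
print(atz("top",(231,194),120), tri((231,194),(249,217)), tri((211,193),(264,221)))
for n in("top","scene"):
  for l in("screw_axis","knob_mid","clamp","phone"): print(n,l,[(np.round(d["xy"],1).tolist(),round(d["score"],2)) for d in finder.pinpoint(n,l)][:4])
for a in ((228,222),(226,225)): print(a,atz("top",a,22))
E
```

```text
[598.0819845   88.74160383 120.        ] (array([600.21096856,  86.66062312, 121.07508048]), np.float64(6.042825521729387)) (array([594.48907992, 134.1347233 , 168.54662537]), np.float64(0.40523256185897333))
top screw_axis [([227.7, 192.9], 0.79), ([157.9, 230.7], 0.58)]
top knob_mid [([210.8, 188.7], 0.47)]
top clamp [([234.9, 199.1], 0.69)]
top phone [([226.3, 225.3], 0.73), ([168.7, 271.0], 0.63)]
scene screw_axis [([249.6, 218.4], 0.61)]
scene knob_mid [([264.7, 220.0], 0.39)]
scene clamp [([248.1, 240.7], 0.92), ([229.9, 178.8], 0.24)]
scene phone [([272.7, 223.9], 0.95), ([156.4, 169.9], 0.79), ([350.9, 241.4], 0.67)]
(228, 222) [531.61059574  99.07917752  22.        ]
(226, 225) [523.35442203 104.26620919  22.        ]
```

View pics/t1.png

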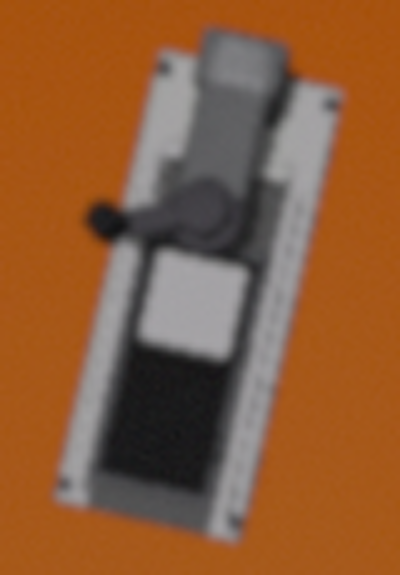

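View pics/s1.png

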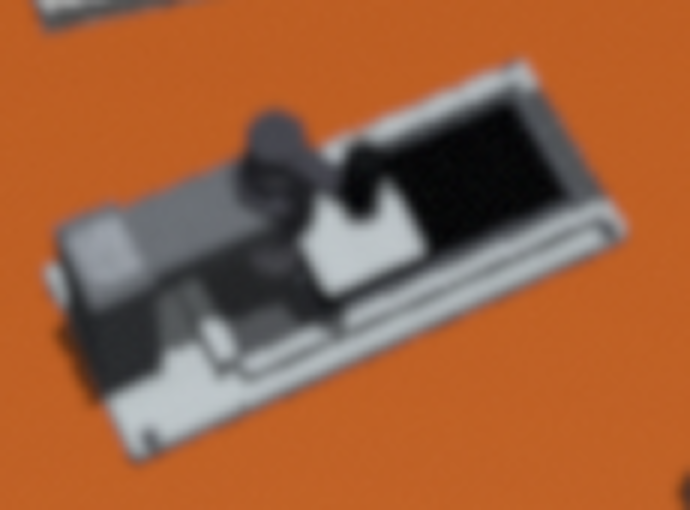

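```bash
python3 - <<'E'
from h import *
from scipy.optimize import least_squares
T=lambda c:(np.array(c)+.5)/5-.5+np.array([190,150]); S=lambda c:(np.array(c)+.5)/6-.5+np.array([205,190])
obs=[("top",T((55,503)),(-160,52,14)),("top",T((240,543)),(-160,-52,14)),("top",T((343,90)),(95,-52,14)),("top",T((160,50)),(95,52,14)),
("scene",S((135,464)),(95,-52,0)),("scene",S((630,232)),(-160,-52,7)),("scene",S((522,60)),(-160,52,14))]
def W(p,X):
    c,s=np.cos(p[2]),np.sin(p[2]); return np.array([p[0]+c*X[0]-s*X[1],p[1]+s*X[0]+c*X[1],X[2]])
f=lambda p:np.concatenate([(proj(n,W(p,X))[0]-u) for n,u,X in obs])
for sel in (obs,obs[:4],obs[4:]):
    g=lambda p:np.concatenate([(proj(n,W(p,X))[0]-u) for n,u,X in sel])
    r=least_squares(g,[598,88,0]); print(r.x,np.round(r.fun,1))
p=least_squares(f,[598,88,0]).x
def inC(P):
    c,s=np.cos(p[2]),np.sin(p[2]); d=P[:2]-p[:2]; return [round(c*d[0]+s*d[1],1),round(-s*d[0]+c*d[1],1)]
for c in((103,472),(208,492)): print("near",inC(atz("top",T(c),32)))
for c in((158,250),(250,263),(228,362),(138,345)): print("plate",inC(atz("top",T(c),36)))
for c in((90,505),(208,535)): print("bed near",inC(atz("top",T(c),22)))
k,e=tri(T((105,220)),S((362,180))); print("knob",k,e,inC(k))
k,e=tri(T((102,218)),S((362,155))); print("knobtop",k,e,inC(k))
for c in((208,203),): print("boss/crank hub",inC(atz("top",T(c),150)),inC(atz("top",T(c),135)))
for h in (130,140,150,160): print(h, inC(atz("top",T((102,218)),h+20)), inC(atz("scene",S((362,158)),h+20)))
E
```

```text
[ 6.03121652e+02  1.07643745e+02 -8.61672143e-02] [ -0.6   2.    0.4  -1.8  -9.8  -3.6 -10.6   0.3 -12.2 -22.  -19.5 -27.6
  20.2  27.1]
[ 6.00887780e+02  8.98748860e+01 -1.96084744e-01] [-0.1 -0.2  0.2  0.3  0.   0.  -0.1 -0.1]
[5.99534672e+02 1.52126331e+02 2.24180913e-01] [  0.6   0.7 -24.4 -25.7  23.   22.5]
near [np.float64(-134.5), np.float64(25.4)]
near [np.float64(-138.9), np.float64(-31.7)]
plate [np.float64(-13.1), np.float64(9.7)]
plate [np.float64(-14.6), np.float64(-40.3)]
plate [np.float64(-68.8), np.float64(-34.6)]
plate [np.float64(-65.1), np.float64(14.4)]
bed near [np.float64(-153.1), np.float64(31.2)]
bed near [np.float64(-162.1), np.float64(-33.9)]
knob [592.37255969 134.56493331 174.34792213] 0.22719974933096068 [np.float64(-13.0), np.float64(25.9)]
knobtop [591.71853115 133.70930388 194.15623025] 1.5220597409526848 [np.float64(-13.6), np.float64(25.0)]
boss/crank hub [np.float64(2.9), np.float64(-20.3)] [np.float64(4.5), np.float64(-19.5)]
130 [np.float64(-10.0), np.float64(30.0)] [np.float64(-25.8), np.float64(7.8)]
140 [np.float64(-11.0), np.float64(29.0)] [np.float64(-22.8), np.float64(11.8)]
150 [np.float64(-11.9), np.float64(27.9)] [np.float64(-19.7), np.float64(15.9)]
160 [np.float64(-12.9), np.float64(26.9)] [np.float64(-16.6), np.float64(19.9)]
```

```bash
python3 - <<'E'
from h import *
from scipy.optimize import least_squares
T=lambda c:(np.array(c)+.5)/5-.5+np.array([190,150]); S=lambda c:(np.array(c)+.5)/6-.5+np.array([205,190])
obs=[("top",T((55,503)),(-160,52,14)),("top",T((240,543)),(-160,-52,14)),("top",T((343,90)),(95,-52,14)),("top",T((160,50)),(95,52,14)),
("scene",S((135,464)),(95,52,0)),("scene",S((628,236)),(-160,52,0)),("scene",S((522,60)),(-160,-52,14))]
def W(p,X):
    c,s=np.cos(p[2]),np.sin(p[2]); return np.array([p[0]+c*X[0]-s*X[1],p[1]+s*X[0]+c*X[1],X[2]])
for sel in (obs[:4],obs[4:],obs):
    g=lambda p:np.concatenate([(proj(n,W(p,X))[0]-u) for n,u,X in sel])
    r=least_squares(g,[598,88,0]); print(r.x,np.round(r.fun,1))
p=r.x; np.save("clamp.npy",p)
def inC(P):
    c,s=np.cos(p[2]),np.sin(p[2]); d=P[:2]-p[:2]; return [float(round(c*d[0]+s*d[1],1)),float(round(-s*d[0]+c*d[1],1))]
for c in((103,472),(208,492)): print("near",inC(atz("top",T(c),32)))
for c in((158,250),(250,263),(228,362),(138,345)): print("plate",inC(atz("top",T(c),36)))
for c in((90,505),(208,535)): print("bed near",inC(atz("top",T(c),22)))
for c in((520,95),(565,200)): print("near scene",inC(atz("scene",S(c),32)))
k,e=tri(T((105,220)),S((362,180))); print("knob",k,e,inC(k))
k,e=tri(T((102,218)),S((362,155))); print("knobtop",k,e,inC(k))
for h in (130,140,150,160): print(h, inC(atz("top",T((102,218)),h+20)), inC(atz("scene",S((362,158)),h+20)))
for h in(120,130,140,150):print("hub",h,inC(atz("top",T((208,203)),h)),inC(atz("scene",S((275,135)),h)))
E
```

```text
[ 6.00887780e+02  8.98748860e+01 -1.96084744e-01] [-0.1 -0.2  0.2  0.3  0.   0.  -0.1 -0.1]
[ 6.00823236e+02  8.86247927e+01 -2.01575774e-01] [-0.   0.3 -0.2  0.7  0.2 -1.1]
[ 6.00915702e+02  8.94361882e+01 -1.97808375e-01] [-0.1 -0.2  0.3  0.3  0.2  0.1  0.1 -0.1  0.2  0.6 -0.1  0.8  0.2 -1.1]
near [-138.0, 28.5]
near [-135.9, -28.7]
plate [-15.5, 26.4]
plate [-11.5, -23.4]
plate [-66.0, -23.8]
plate [-67.7, 25.3]
bed near [-157.1, 32.2]
bed near [-158.7, -33.5]
near scene [-141.3, -24.9]
near scene [-133.2, 32.5]
knob [592.37255969 134.56493331 174.34792213] 0.22719974933096068 [-17.2, 42.6]
knobtop [591.71853115 133.70930388 194.15623025] 1.5220597409526848 [-17.7, 41.6]
130 [-14.7, 47.0] [-28.0, 23.2]
140 [-15.5, 45.8] [-25.4, 27.5]
150 [-16.4, 44.7] [-22.8, 31.9]
160 [-17.2, 43.6] [-20.2, 36.2]
hub 120 [6.8, 0.4] [-7.3, -16.1]
hub 130 [5.8, -0.2] [-5.0, -11.4]
hub 140 [4.8, -0.9] [-2.7, -6.8]
hub 150 [3.7, -1.5] [-0.4, -2.2]
```

>>> move_arm(steps=[[0,0,0,-0.069],[-0.033,-0.038,0,0],[-0.033,-0.038,0,0],[-0.033,-0.038,0,0],[-0.033,-0.038,0,0],[-0.033,-0.038,0,0],[-0.033,-0.038,0,0],[-0.033,-0.038,0,0],[-0.033,-0.038,0,0],[-0.033,-0.038,0,0],[-0.033,-0.038,0,0],[-0.033,-0.038,0,0]], claw=0)

```text
t: 2.8
ee_pos: [439.3, 120.2, 247.9]
orientation: [[-0.98, 0.197, 0.001], [0.197, 0.98, 0.0], [-0.001, 0.0, -1.0]]
wrist_force: [-0.1, 0.0, 1.0]
opening: 0.7
```

>>> move_arm(steps=[[0,0,0.045,0],[0,0,0.045,0],[0,0,0.045,0],[0,0,0.035,0],[0,0.001,0.012,0],[0,0,0.006,0],[0,0,0.004,0],[0,0,0,0]])

```text
t: 3.8
ee_pos: [439.5, 122.8, 56.4]
orientation: [[-0.981, 0.196, 0.002], [0.196, 0.981, 0.0], [-0.002, 0.0, -1.0]]
wrist_force: [0.2, 0.5, 0.2]
opening: 0.0
```

```bash
python3 - <<'E'
from h import *
im=read_camera("scene"); crop("scene",im,205,170,115,100,6,"pics/s2.png")
im=read_camera("top"); crop("top",im,190,150,80,115,5,"pics/t2.png")
o=robot.get_obs();print(o["ee_pos"],o["wrist_force"])
E
```

```text
[439.48000247 122.77798372  56.44163797] [-0.06361584 -0.49379108 -0.68837573]
```

View pics/s2.png

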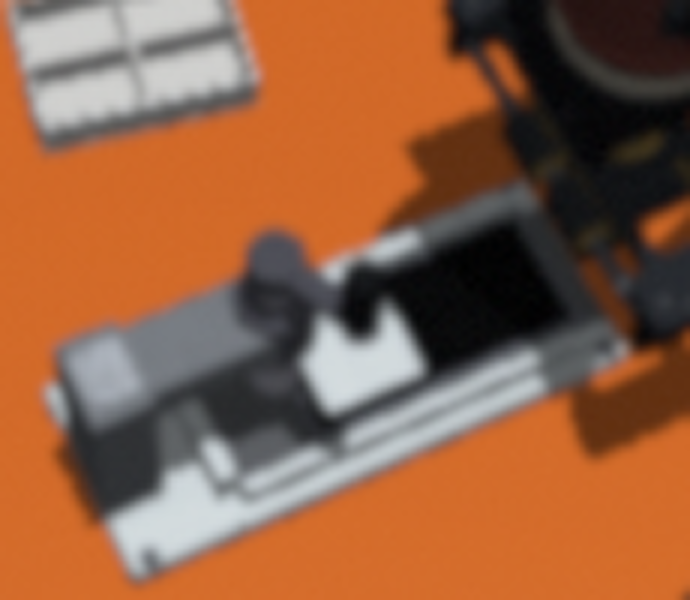

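The scene crop shows the closed fingers just behind the phone's near end (about 560,260 in the crop) and clear of the rails. I'll go down 5 mm and push.

>>> move_arm(steps=[[0,0,0.0025,0],[0,0,0.0025,0],[-0.004,0,0,0],[-0.004,0,0,0],[-0.004,0,0,0],[-0.004,0,0,0],[-0.004,0,0,0],[-0.004,0,0,0],[-0.004,0,0,0],[-0.004,0,0,0],[-0.004,0,0,0]])

```text
t: 5.28
ee_pos: [474.3, 115.5, 50.5]
orientation: [[-0.981, 0.196, 0.0], [0.196, 0.981, -0.0], [-0.0, -0.0, -1.0]]
wrist_force: [-1.9, -0.2, 0.0]
opening: 0.4
```

>>> move_arm(steps=[[-0.003,0,0,0],[-0.002,0,0,0],[-0.002,0,0,0]])

```text
t: 5.65
ee_pos: [480.9, 114.2, 50.5]
orientation: [[-0.981, 0.197, -0.0], [0.197, 0.981, -0.0], [0.0, -0.0, -1.0]]
wrist_force: [-1.3, 0.9, 0.8]
opening: 0.4
```

>>> move_arm(steps=[[-0.002,0,0,0],[-0.0015,0,0,0],[-0.001,0,0,0]])

```text
t: 6.02
ee_pos: [485.4, 113.3, 50.5]
orientation: [[-0.981, 0.197, -0.0], [0.197, 0.981, -0.0], [0.0, -0.0, -1.0]]
wrist_force: [-1.7, 0.8, 0.7]
opening: 0.4
```

>>> move_arm(steps=[[-0.001,0,0,0],[-0.001,0,0,0]])

```text
t: 6.28
ee_pos: [487.3, 112.9, 50.5]
orientation: [[-0.981, 0.196, -0.0], [0.196, 0.981, -0.0], [0.0, -0.0, -1.0]]
wrist_force: [-2.0, -0.1, 0.9]
opening: 0.9
```

>>> move_arm(steps=[[-0.001,0,0,0]])

```text
t: 6.4
ee_pos: [488.0, 112.8, 50.5]
orientation: [[-0.981, 0.197, -0.001], [0.197, 0.981, 0.0], [0.001, -0.0, -1.0]]
wrist_force: [-3.1, 1.1, 2.0]
opening: 0.3
```

>>> move_arm(steps=[[-0.001,0,0,0],[0,0,0,0]])

```text
t: 6.65
ee_pos: [488.2, 112.8, 50.3]
orientation: [[-0.981, 0.196, -0.003], [0.196, 0.981, 0.0], [0.003, -0.0, -1.0]]
wrist_force: [-5.6, 1.1, 4.9]
opening: 0.6
```

>>> move_arm(steps=[[-0.001,0,0,0],[0,0,0,0]])

```text
t: 6.9
ee_pos: [488.4, 112.7, 50.2]
orientation: [[-0.981, 0.196, -0.004], [0.196, 0.981, 0.0], [0.004, -0.0, -1.0]]
wrist_force: [-9.1, 1.4, 6.6]
opening: 0.8
```

>>> move_arm(steps=[[-0.001,0,0,0],[0,0,0,0]])

```text
t: 7.15
ee_pos: [488.6, 112.7, 50.1]
orientation: [[-0.981, 0.196, -0.006], [0.196, 0.981, 0.001], [0.006, -0.001, -1.0]]
wrist_force: [-11.2, 4.0, 9.0]
opening: 0.6
```

>>> move_arm(steps=[[0.01,0,0,0],[0.015,0,0,0],[0.015,0,0,0],[0,0,-0.04,0],[0,0,-0.05,0],[0,0,-0.05,0],[0,0,-0.05,0],[0,0,-0.02,0],[0,0,0,0]], claw=0.06)

```text
t: 8.28
ee_pos: [452.6, 120.3, 262.4]
orientation: [[-0.981, 0.196, 0.005], [0.196, 0.981, 0.0], [-0.004, 0.001, -1.0]]
wrist_force: [0.2, -0.3, 0.4]
opening: 59.7
```

```bash
python3 - <<'E'
from h import *
im=read_camera("scene"); crop("scene",im,205,170,115,100,6,"pics/s3.png")
im=read_camera("top"); crop("top",im,190,150,80,115,5,"pics/t3.png")
o=robot.get_obs();print(o["ee_pos"],o["wrist_force"],o["opening"])
for n in("top","scene"):
  for l in("knob_mid",): print(n,l,[(np.round(d["xy"],1).tolist(),round(d["score"],2)) for d in finder.pinpoint(n,l)][:4])
E
```

```text
[451.14527456 120.06361652 259.40053476] [-0.31998991 -0.54952951  0.38241428] 60.08573266241472
top knob_mid [([210.9, 189.5], 0.39)]
scene knob_mid [([264.5, 223.3], 0.54)]
```

View pics/s3.png

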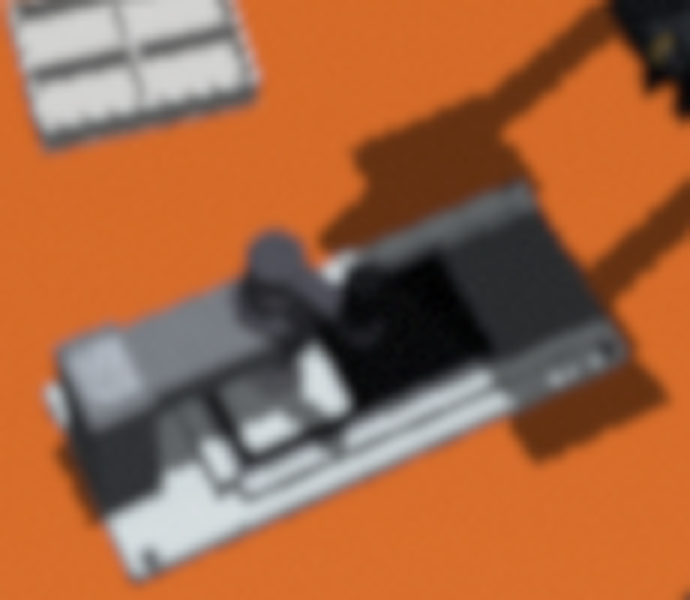

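View pics/t3.png

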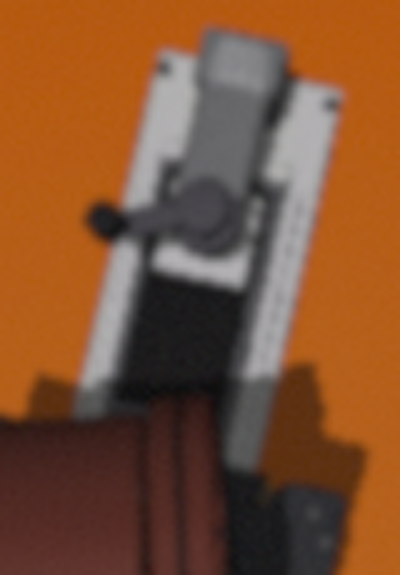

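```bash
python3 - <<'E'
from h import *
p=np.load("clamp.npy")
s1=cv2.imread("pics/s1.png").max(2).astype(float); t1=cv2.imread("pics/t1.png").max(2).astype(float)
ts=cv2.imread("pics/s1.png"); print(s1[180,362],s1[120,275],t1[218,104],t1[203,208])
def bbox(n,z,th,x0,y0,s):
    a=np.linspace(0,2*np.pi,24); P=[]
    for h in(-20,20):
        for q in a:
            X=45*np.cos(th)+9*np.cos(q);Y=45*np.sin(th)+9*np.sin(q)
            P.append([p[0]+np.cos(p[2])*X-np.sin(p[2])*Y,p[1]+np.sin(p[2])*X+np.cos(p[2])*Y,z+h])
    u=(proj(n,np.array(P))-[x0,y0]+.5)*s-.5
    return u
for name,im,roi in(("s",s1,(325,410,120,235)),("t",t1,(80,130,190,250))):
    x0,x1,y0,y1=roi; m=im[y0:y1,x0:x1]<50
    ys,xs=np.nonzero(m); print(name,"dark bbox",xs.min()+x0,xs.max()+x0,ys.min()+y0,ys.max()+y0,"cent",xs.mean()+x0,ys.mean()+y0)
for z in(145,150,155,160,165,170,175):
  for d in(105,110,115):
    a=bbox("scene",z,np.radians(d),205,190,6);b=bbox("top",z,np.radians(d),190,150,5)
    print(z,d,"S",np.round(np.r_[a.min(0),a.max(0)]).astype(int)[[0,2,1,3]],"T",np.round(np.r_[b.min(0),b.max(0)]).astype(int)[[0,2,1,3]])
for nm,im,off,s,n in(("s1","pics/s1.png",(205,190),6,"scene"),("t1","pics/t1.png",(190,150),5,"top")):
    I=cv2.imread(im)
    for z,c in((155,(0,255,0)),(165,(255,255,0)),(175,(0,0,255))):
        h=cv2.convexHull(bbox(n,z,np.radians(110),*off,s).astype(np.float32)); cv2.polylines(I,[h.astype(int)],True,c,1)
    cv2.imwrite(f"pics/{nm}o.png",I[100:300])
E
```

```text
10.0 77.0 33.0 71.0
s dark bbox 338 409 143 212 cent 373.2116182572614 175.07756144270667
t dark bbox 93 129 208 237 cent 110.21400264200793 222.76089828269485
145 105 S [326 372 178 259] T [ 89 133 191 237]
145 110 S [333 379 172 253] T [ 90 134 200 245]
145 115 S [339 386 165 247] T [ 91 135 208 252]
150 105 S [326 373 172 254] T [ 88 132 190 236]
150 110 S [333 380 166 248] T [ 89 133 198 244]
150 115 S [339 386 160 242] T [ 90 134 206 252]
155 105 S [326 373 167 249] T [ 87 131 189 235]
155 110 S [333 380 161 243] T [ 88 132 197 243]
155 115 S [339 387 154 237] T [ 89 133 205 251]
160 105 S [327 374 161 244] T [ 86 131 188 234]
160 110 S [333 381 155 238] T [ 87 131 196 242]
160 115 S [340 387 148 232] T [ 88 133 204 250]
165 105 S [327 374 155 239] T [ 85 130 186 233]
165 110 S [334 381 149 233] T [ 86 130 195 241]
165 115 S [340 388 143 226] T [ 87 132 203 249]
170 105 S [327 375 150 234] T [ 84 129 185 232]
170 110 S [334 382 143 228] T [ 84 130 193 240]
170 115 S [340 388 137 221] T [ 86 131 202 248]
175 105 S [327 375 144 229] T [ 83 128 184 231]
175 110 S [334 382 138 222] T [ 83 129 192 239]
175 115 S [341 389 131 216] T [ 85 130 200 247]
```

View pics/s1o.png

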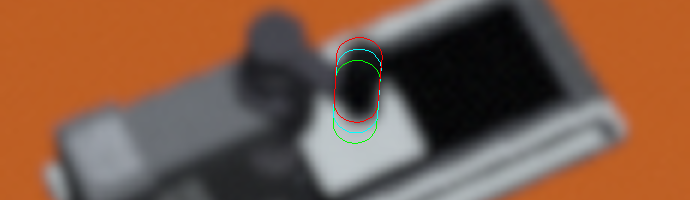

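View pics/t1o.png

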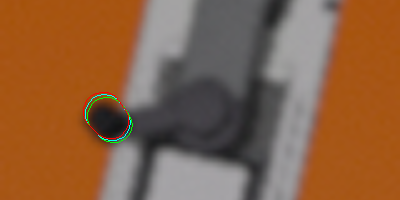

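>>> move_arm(steps=[[-0.04,0.012,0,0],[-0.04,0.012,0,0],[-0.04,0.012,0,0],[-0.017,0.005,0,0],[0,0,0,0],[0,0,0,0]])

```text
t: 9.22
ee_pos: [593.3, 133.2, 259.2]
orientation: [[-0.981, 0.196, -0.003], [0.196, 0.981, -0.0], [0.003, -0.001, -1.0]]
wrist_force: [-0.2, -0.4, 0.3]
opening: 59.9
```

```bash
python3 - <<'E'
from h import *
im=read_camera("scene"); crop("scene",im,205,150,115,100,6,"pics/s4.png")
o=robot.get_obs();print(o["ee_pos"],o["wrist_force"],o["opening"],o["joint_positions"])
E
```

```text
[593.33372013 133.28134305 259.72148011] [-0.54813682  0.23624314  0.16532888] 59.83840903688634 [ 9.13541592e-02  1.73932583e-01  1.55708426e+00 -8.18271576e-06
  1.41226697e+00 -1.28171776e+00]
```

View pics/s4.png

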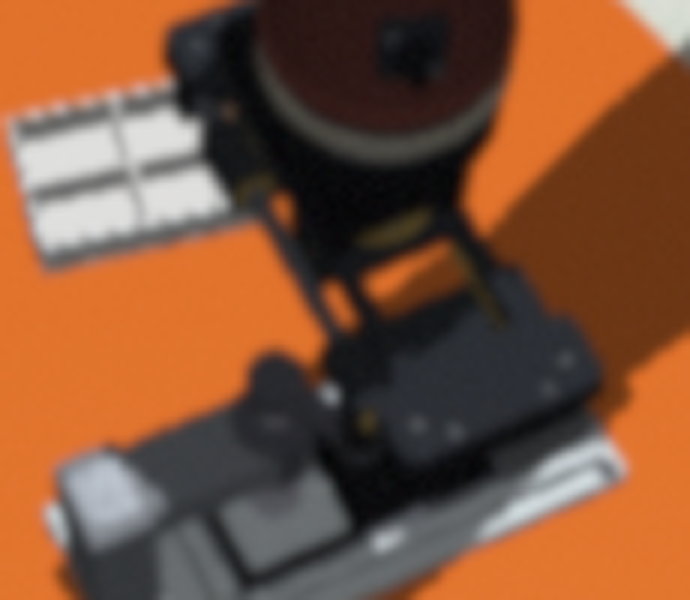

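The gripper is above the knob (about 340,400 in the crop) with the fingers either side. I'll descend in stages.

>>> move_arm(steps=[[0,0,0.02,0],[0,0,0.02,0],[0,0,0.01,0],[0,0,0,0]])

```text
t: 9.78
ee_pos: [593.4, 133.2, 208.8]
orientation: [[-0.98, 0.197, -0.003], [0.197, 0.98, -0.0], [0.003, -0.001, -1.0]]
wrist_force: [-0.8, 0.5, -0.5]
opening: 59.7
```

>>> move_arm(steps=[[0,0,0.009,0],[0,0,0.007,0],[0,0,0.006,0],[0,0,0,0]], claw=0.045)

```text
t: 10.28
ee_pos: [594.0, 133.3, 187.8]
orientation: [[-0.98, 0.197, -0.001], [0.197, 0.98, -0.0], [0.001, -0.0, -1.0]]
wrist_force: [-0.0, 0.1, -0.0]
opening: 45.1
```

Close slowly toward the knob.

>>> move_arm(steps=[[0,0,0,0],[0,0,0,0]], claw=0.024)

```text
t: 10.52
ee_pos: [594.6, 133.3, 189.0]
orientation: [[-0.98, 0.197, 0.001], [0.197, 0.98, 0.0], [-0.001, 0.0, -1.0]]
wrist_force: [-0.1, -0.5, 0.8]
opening: 32.2
```

>>> move_arm(steps=[[0,0,0,0],[0,0,0,0]], claw=0.01)

```text
t: 10.78
ee_pos: [594.5, 132.9, 188.8]
orientation: [[-0.98, 0.197, 0.0], [0.197, 0.98, -0.001], [-0.0, -0.001, -1.0]]
wrist_force: [-0.9, -2.1, 0.2]
opening: 17.2
```

>>> move_arm(steps=[[0,0,0,0],[0,0,0,0]])

```text
t: 11.02
ee_pos: [594.5, 132.9, 188.7]
orientation: [[-0.98, 0.197, 0.0], [0.197, 0.98, -0.001], [-0.0, -0.001, -1.0]]
wrist_force: [0.0, -3.8, 1.6]
opening: 17.4
```

```bash
cat >> h.py <<'E'
def st(tag=""):
    p=np.load("clamp.npy"); o=robot.get_obs(); c,s=np.cos(p[2]),np.sin(p[2])
    R=np.array([[c,s],[-s,c]]); q=R@(o["ee_pos"][:2]-p[:2]); f=R@o["wrist_force"][:2]
    th=np.arctan2(q[1],q[0]); rad=q/np.hypot(*q); tan=np.array([rad[1],-rad[0]])  # clockwise
    print(tag,"t",round(o["t"],2),"clampxy",q.round(1),"r",np.hypot(*q).round(1),"th",th.round(3),"z",o["ee_pos"][2].round(1),"f_c",f.round(1),"fz",o["wrist_force"][2].round(1),"tanCW",(f@tan).round(2),"rad",(f@rad).round(2),"open",o["opening"].round(1), "T",o["wrist_torque"].round(2))
E
python3 -c "
from h import *
st()
im=read_camera('scene'); crop('scene',im,205,150,115,100,6,'pics/s5.png')"
```

```text
Traceback (most recent call last):
  File "h.py", line 19, in st
    print(tag,"t",round(o["t"],2),"clampxy",q.round(1),"r",np.hypot(*q).round(1),"th",th.round(3),"z",o["ee_pos"][2].round(1),"f_c",f.round(1),"fz",o["wrist_force"][2].round(1),"tanCW",(f@tan).round(2),"rad",(f@rad).round(2),"open",o["opening"].round(1), "T",o["wrist_torque"].round(2))
                                                                                                                                                                                                                                        ^^^^^^^^^^^^^^^^^^
AttributeError: 'float' object has no attribute 'round'
```

```bash
sed -i 's/o\["opening"\].round(1)/round(float(o["opening"]),1)/' h.py
python3 -c "
from h import *
st()
im=read_camera('scene'); crop('scene',im,205,150,115,100,6,'pics/s5.png')
import math
# plan: chords in clamp frame, tool x=-cx, tool y=+cy
"
```

```text
t 11.03 clampxy [-14.9  41.3] r 43.9 th 1.916 z 188.7 f_c [ 0.7 -3.7] fz 1.6 tanCW -0.55 rad -3.72 open 17.4 T [-0.55  0.12 -0.04]
```

View pics/s5.png

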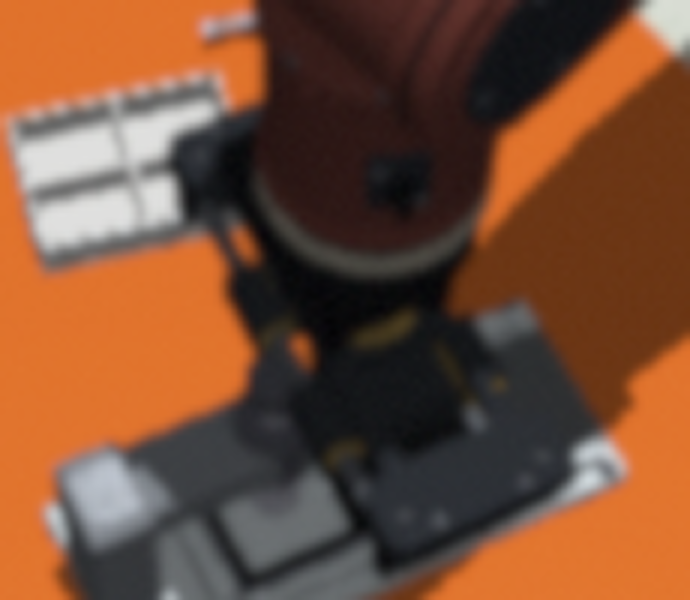

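```bash
python3 - <<'E'
from h import *
p=np.load("clamp.npy")
def disc(z,off,r=12):
    a=np.linspace(0,2*np.pi,40); X,Y=r*np.cos(a),r*np.sin(a); c,s=np.cos(p[2]),np.sin(p[2])
    P=np.c_[p[0]+c*X-s*Y,p[1]+s*X+c*Y,a*0+z]; return (proj("scene",P)-off+.5)
for nm,off in(("s1",(205,190)),("s3",(205,170))):
    I=cv2.imread(f"pics/{nm}.png"); y0={"s1":200,"s3":320}[nm]
    I=np.clip(I.astype(float)*1.6,0,255).astype(np.uint8)
    A=cv2.resize(I[y0:y0+150,180:400],None,fx=2.5,fy=2.5,interpolation=cv2.INTER_CUBIC);B=A.copy()
    for z,c in((38,(0,0,255)),(46,(0,255,0)),(54,(255,0,0))):
        u=(disc(z,off)*6-[180,y0])*2.5; cv2.polylines(B,[u.astype(int)],True,c,1)
    cv2.imwrite(f"pics/{nm}f.png",np.vstack([A,B])[:, :][: ,:].copy() if False else cv2.resize(np.hstack([A,B]),(800,273)))
E
```

```text
(no output)
```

View pics/s1f.png

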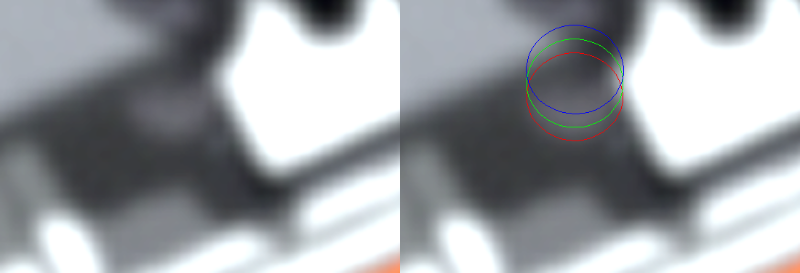

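View pics/s3f.png

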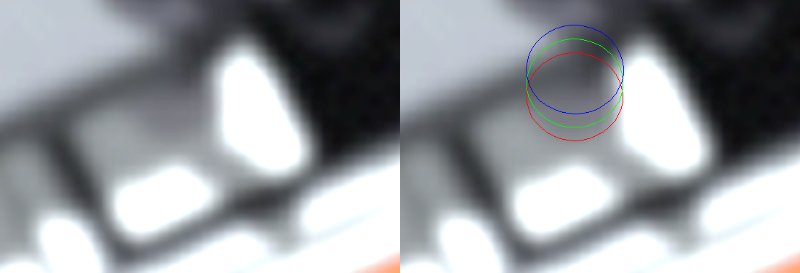

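```bash
python3 - <<'E'
import numpy as np
t=1.916
for i in range(70):
    u=t-.12; print(i,f"th{u:.2f}",f"[{-(np.cos(u)-np.cos(t))*.045:.4f}, {(np.sin(u)-np.sin(t))*.045:.4f}, 0.0002, 0]"); t=u
E
```

```text
0 th1.80 [-0.0052, 0.0015, 0.0002, 0]
1 th1.68 [-0.0053, 0.0009, 0.0002, 0]
2 th1.56 [-0.0054, 0.0002, 0.0002, 0]
3 th1.44 [-0.0054, -0.0004, 0.0002, 0]
4 th1.32 [-0.0053, -0.0010, 0.0002, 0]
5 th1.20 [-0.0051, -0.0017, 0.0002, 0]
6 th1.08 [-0.0049, -0.0023, 0.0002, 0]
7 th0.96 [-0.0046, -0.0028, 0.0002, 0]
8 th0.84 [-0.0042, -0.0034, 0.0002, 0]
9 th0.72 [-0.0038, -0.0039, 0.0002, 0]
10 th0.60 [-0.0033, -0.0043, 0.0002, 0]
11 th0.48 [-0.0028, -0.0046, 0.0002, 0]
12 th0.36 [-0.0022, -0.0049, 0.0002, 0]
13 th0.24 [-0.0016, -0.0052, 0.0002, 0]
14 th0.12 [-0.0009, -0.0053, 0.0002, 0]
15 th-0.00 [-0.0003, -0.0054, 0.0002, 0]
16 th-0.12 [0.0003, -0.0054, 0.0002, 0]
17 th-0.24 [0.0010, -0.0053, 0.0002, 0]
18 th-0.36 [0.0016, -0.0051, 0.0002, 0]
19 th-0.48 [0.0022, -0.0049, 0.0002, 0]
20 th-0.60 [0.0028, -0.0046, 0.0002, 0]
21 th-0.72 [0.0033, -0.0043, 0.0002, 0]
22 th-0.84 [0.0038, -0.0038, 0.0002, 0]
23 th-0.96 [0.0042, -0.0033, 0.0002, 0]
24 th-1.08 [0.0046, -0.0028, 0.0002, 0]
25 th-1.20 [0.0049, -0.0022, 0.0002, 0]
26 th-1.32 [0.0051, -0.0016, 0.0002, 0]
27 th-1.44 [0.0053, -0.0010, 0.0
[... 987 characters left out ...]
002, 0]
53 th-4.56 [-0.0053, 0.0011, 0.0002, 0]
54 th-4.68 [-0.0054, 0.0005, 0.0002, 0]
55 th-4.80 [-0.0054, -0.0002, 0.0002, 0]
56 th-4.92 [-0.0053, -0.0008, 0.0002, 0]
57 th-5.04 [-0.0052, -0.0014, 0.0002, 0]
58 th-5.16 [-0.0050, -0.0021, 0.0002, 0]
59 th-5.28 [-0.0047, -0.0026, 0.0002, 0]
60 th-5.40 [-0.0044, -0.0032, 0.0002, 0]
61 th-5.52 [-0.0039, -0.0037, 0.0002, 0]
62 th-5.64 [-0.0035, -0.0041, 0.0002, 0]
63 th-5.76 [-0.0030, -0.0045, 0.0002, 0]
64 th-5.88 [-0.0024, -0.0048, 0.0002, 0]
65 th-6.00 [-0.0018, -0.0051, 0.0002, 0]
66 th-6.12 [-0.0012, -0.0053, 0.0002, 0]
67 th-6.24 [-0.0005, -0.0054, 0.0002, 0]
68 th-6.36 [0.0001, -0.0054, 0.0002, 0]
69 th-6.48 [0.0008, -0.0053, 0.0002, 0]
```

>>> move_arm(steps=[[-0.0052,0.0008,0.0002,0],[-0.0053,0.0009,0.0002,0],[-0.0054,0.0002,0.0002,0]])

```text
t: 11.45
ee_pos: [610.8, 133.2, 188.1]
orientation: [[-0.981, 0.196, 0.0], [0.196, 0.981, 0.002], [0.0, 0.002, -1.0]]
wrist_force: [-1.4, 4.1, 1.9]
opening: 17.1
```

```bash
python3 -c "from h import *;st()"
```

```text
t 11.45 clampxy [ 1.1 44.8] r 44.8 th 1.547 z 188.1 f_c [-2.2  3.7] fz 1.9 tanCW -2.28 rad 3.67 open 17.1 T [ 0.76  0.35 -0.03]
```

>>> move_arm(steps=[[-0.0054,0.0004,0.0002,0],[-0.0053,-0.001,0.0002,0],[-0.0051,-0.0017,0.0002,0],[-0.0049,-0.0023,0.0002,0]])

```text
t: 11.95
ee_pos: [630.9, 124.6, 187.3]
orientation: [[-0.981, 0.196, 0.002], [0.196, 0.981, 0.002], [-0.002, 0.003, -1.0]]
wrist_force: [2.5, 7.4, 1.7]
opening: 17.1
```

```bash
python3 -c "from h import *;st()"
```

```text
t 11.95 clampxy [22.5 40.4] r 46.3 th 1.062 z 187.3 f_c [1.  7.7] fz 1.7 tanCW -2.92 rad 7.24 open 17.1 T [ 1.26 -0.35  0.01]
```

```bash
cat >> h.py <<'E'
def nxt(n=4,d=.12,cen=(3,-.1),k=3.0):
    p=np.load("clamp.npy"); o=robot.get_obs(); c,s=np.cos(p[2]),np.sin(p[2])
    R=np.array([[c,s],[-s,c]]); q=R@(o["ee_pos"][:2]-p[:2])-cen; f=R@o["wrist_force"][:2]
    th=np.arctan2(q[1],q[0]); rad=q/np.hypot(*q); tan=np.array([rad[1],-rad[0]])
    fr,ft=f@rad,f@tan
    print("t",round(o["t"],2),"r",np.hypot(*q).round(2),"th",th.round(3),"z",o["ee_pos"][2].round(1),"fz",o["wrist_force"][2].round(1),"tanCW",ft.round(2),"rad",fr.round(2),"open",round(float(o["opening"]),1))
    dr=fr/k # spread radial correction: command outwards by fr/k
    P=[]
    for i in range(n+1):
        a=th-i*d; r=45+dr*min(i,2)/2*1.0
        P.append(r*np.array([np.cos(a),np.sin(a)]))
    D=np.diff(P,axis=0)*1e-3
    for x in D: print(f"[{-x[0]:.4f}, {x[1]:.4f}, 0.0002, 0],",end=" ")
    print()
E
python3 -c "from h import *;nxt()"
```

```text
t 11.95 r 44.96 th 1.122 z 187.3 fz 1.7 tanCW -2.49 rad 7.4 open 17.1
[-0.0054, -0.0016, 0.0002, 0], [-0.0053, -0.0023, 0.0002, 0], [-0.0042, -0.0039, 0.0002, 0], [-0.0037, -0.0043, 0.0002, 0],
```

>>> move_arm(steps=[[-0.0054,-0.0016,0.0002,0],[-0.0053,-0.0023,0.0002,0],[-0.0042,-0.0039,0.0002,0]])

```text
t: 12.32
ee_pos: [642.8, 112.2, 186.3]
orientation: [[-0.98, 0.197, -0.001], [0.197, 0.98, -0.001], [0.001, -0.001, -1.0]]
wrist_force: [-2.7, 1.6, 1.5]
opening: 17.3
```

```bash
python3 -c "from h import *;nxt()"
```

```text
t 12.32 r 45.47 th 0.739 z 186.3 fz 1.5 tanCW -2.76 rad -1.46 open 17.3
[-0.0032, -0.0043, 0.0002, 0], [-0.0026, -0.0047, 0.0002, 0], [-0.0023, -0.0048, 0.0002, 0], [-0.0017, -0.0051, 0.0002, 0],
```

>>> move_arm(steps=[[-0.0032,-0.0043,0.0002,0],[-0.0026,-0.0047,0.0002,0],[-0.0023,-0.0048,0.0002,0]])

```text
t: 12.7
ee_pos: [648.3, 97.5, 185.8]
orientation: [[-0.98, 0.197, 0.001], [0.197, 0.98, 0.0], [-0.0, 0.0, -1.0]]
wrist_force: [0.1, 2.3, 0.5]
opening: 17.1
```

```bash
python3 -c "from h import *;nxt()"
```

```text
t 12.7 r 45.33 th 0.391 z 185.8 fz 0.5 tanCW -2.2 rad 0.58 open 17.1
[-0.0018, -0.0051, 0.0002, 0], [-0.0012, -0.0053, 0.0002, 0], [-0.0005, -0.0054, 0.0002, 0], [0.0002, -0.0054, 0.0002, 0],
```

>>> move_arm(steps=[[-0.0018,-0.0051,0.0002,0],[-0.0012,-0.0053,0.0002,0],[-0.0005,-0.0054,0.0002,0]])

```text
t: 13.08
ee_pos: [648.5, 81.2, 185.2]
orientation: [[-0.98, 0.197, 0.0], [0.197, 0.98, -0.0], [-0.0, -0.0, -1.0]]
wrist_force: [0.6, 2.2, -2.3]
opening: 17.0
```

```bash
python3 -c "from h import *;nxt()"
```

```text
t 13.07 r 45.3 th 0.029 z 185.2 fz -2.3 tanCW -2.22 rad 0.22 open 17.0
[0.0001, -0.0054, 0.0002, 0], [0.0008, -0.0053, 0.0002, 0], [0.0014, -0.0052, 0.0002, 0], [0.0021, -0.0050, 0.0002, 0],
```

>>> move_arm(steps=[[0.0001,-0.0054,0.0004,0],[0.0008,-0.0053,0.0003,0],[0.0014,-0.0052,0.0003,0]])

```text
t: 13.45
ee_pos: [642.9, 66.0, 184.4]
orientation: [[-0.98, 0.197, 0.0], [0.197, 0.98, -0.0], [-0.0, -0.0, -1.0]]
wrist_force: [1.1, 1.4, -1.0]
opening: 17.2
```

```bash
python3 -c "from h import *;nxt()"
```

```text
t 13.45 r 45.26 th -0.329 z 184.4 fz -1.0 tanCW -1.73 rad 0.26 open 17.2
[0.0020, -0.0050, 0.0002, 0], [0.0026, -0.0047, 0.0002, 0], [0.0032, -0.0044, 0.0002, 0], [0.0037, -0.0040, 0.0002, 0],
```

>>> move_arm(steps=[[0.002,-0.005,0.0003,0],[0.0026,-0.0047,0.0002,0],[0.0032,-0.0044,0.0002,0]])

```text
t: 13.82
ee_pos: [632.4, 53.8, 183.8]
orientation: [[-0.981, 0.197, 0.0], [0.197, 0.981, -0.0], [-0.0, -0.0, -1.0]]
wrist_force: [1.8, 0.6, 0.5]
opening: 17.0
```

```bash
python3 -c "from h import *;nxt()"
```

```text
t 13.82 r 45.14 th -0.687 z 183.8 fz 0.5 tanCW -1.83 rad 0.67 open 17.0
[0.0036, -0.0040, 0.0002, 0], [0.0041, -0.0036, 0.0002, 0], [0.0045, -0.0030, 0.0002, 0], [0.0049, -0.0024, 0.0002, 0],
```

>>> move_arm(steps=[[0.0036,-0.004,0.0002,0],[0.0041,-0.0036,0.0002,0],[0.0045,-0.003,0.0002,0]])

```text
t: 14.2
ee_pos: [618.2, 46.0, 183.0]
orientation: [[-0.98, 0.197, -0.0], [0.197, 0.98, -0.0], [0.0, -0.0, -1.0]]
wrist_force: [1.4, 1.5, 0.0]
opening: 17.0
```

```bash
python3 -c "from h import *;nxt()"
```

```text
t 14.2 r 45.08 th -1.05 z 183.0 fz 0.0 tanCW -1.76 rad -1.01 open 17.0
[0.0049, -0.0022, 0.0002, 0], [0.0051, -0.0016, 0.0002, 0], [0.0052, -0.0012, 0.0002, 0], [0.0053, -0.0005, 0.0002, 0],
```

>>> move_arm(steps=[[0.0049,-0.0022,0.0002,0],[0.0051,-0.0016,0.0002,0],[0.0052,-0.0012,0.0002,0]])

```text
t: 14.58
ee_pos: [602.2, 43.9, 182.4]
orientation: [[-0.98, 0.197, -0.0], [0.197, 0.98, -0.001], [-0.0, -0.001, -1.0]]
wrist_force: [1.5, -1.0, -0.3]
opening: 16.9
```

```bash
python3 -c "from h import *;nxt()"
```

```text
t 14.57 r 44.89 th -1.408 z 182.4 fz -0.3 tanCW -1.54 rad 0.96 open 16.9
[0.0054, -0.0007, 0.0002, 0], [0.0054, -0.0001, 0.0002, 0], [0.0054, 0.0007, 0.0002, 0], [0.0053, 0.0014, 0.0002, 0],
```

>>> move_arm(steps=[[0.0054,-0.0007,0.0002,0],[0.0054,-0.0001,0.0002,0],[0.0054,0.0007,0.0002,0]])

```text
t: 14.95
ee_pos: [586.3, 47.5, 181.7]
orientation: [[-0.981, 0.196, -0.0], [0.196, 0.981, 0.0], [0.0, 0.0, -1.0]]
wrist_force: [2.7, -0.9, -1.7]
opening: 17.3
```

```bash
python3 -c "from h import *;nxt()"
```

```text
t 14.95 r 44.81 th -1.775 z 181.7 fz -1.7 tanCW -2.85 rad -0.24 open 17.3
[0.0052, 0.0015, 0.0002, 0], [0.0050, 0.0021, 0.0002, 0], [0.0047, 0.0026, 0.0002, 0], [0.0044, 0.0032, 0.0002, 0],
```

>>> move_arm(steps=[[0.0052,0.0015,0.0003,0],[0.005,0.0021,0.0003,0]])

```text
t: 15.2
ee_pos: [577.0, 53.0, 181.2]
orientation: [[-0.981, 0.196, -0.0], [0.196, 0.981, -0.0], [0.0, -0.0, -1.0]]
wrist_force: [2.6, -1.4, -0.6]
opening: 17.0
```

```bash
python3 -c "from h import *;nxt()"
```

```text
t 15.2 r 44.72 th -2.016 z 181.2 fz -0.6 tanCW -2.93 rad -0.41 open 17.0
[0.0047, 0.0027, 0.0002, 0], [0.0043, 0.0032, 0.0002, 0], [0.0040, 0.0036, 0.0002, 0], [0.0035, 0.0041, 0.0002, 0],
```

>>> move_arm(steps=[[0.0047,0.0027,0.0003,0],[0.0043,0.0032,0.0002,0]])

```text
t: 15.45
ee_pos: [569.3, 60.5, 180.7]
orientation: [[-0.981, 0.197, -0.001], [0.197, 0.981, -0.0], [0.0, -0.001, -1.0]]
wrist_force: [0.9, -1.6, -1.0]
opening: 17.1
```

```bash
python3 -c "from h import *;nxt()"
```

```text
t 15.45 r 44.64 th -2.258 z 180.7 fz -1.0 tanCW -1.82 rad 0.3 open 17.1
[0.0040, 0.0036, 0.0002, 0], [0.0035, 0.0041, 0.0002, 0], [0.0030, 0.0045, 0.0002, 0], [0.0024, 0.0048, 0.0002, 0],
```

>>> move_arm(steps=[[0.004,0.0036,0.0003,0],[0.0035,0.0041,0.0002,0],[0.003,0.0045,0.0002,0]])

```text
t: 15.82
ee_pos: [561.7, 74.2, 180.2]
orientation: [[-0.981, 0.196, -0.0], [0.196, 0.981, -0.001], [-0.0, -0.001, -1.0]]
wrist_force: [-0.2, -7.4, 1.4]
opening: 17.4
```

```bash
python3 -c "from h import *;nxt()"
```

```text
t 15.82 r 44.59 th -2.611 z 180.2 fz 1.4 tanCW -6.96 rad 2.62 open 17.4
[0.0028, 0.0046, 0.0002, 0], [0.0023, 0.0050, 0.0002, 0], [0.0013, 0.0054, 0.0002, 0], [0.0006, 0.0055, 0.0002, 0],
```

>>> move_arm(steps=[[0.0013,0.002,0.0001,0]])

```text
t: 15.95
ee_pos: [561.1, 76.1, 180.2]
orientation: [[-0.981, 0.196, 0.001], [0.196, 0.981, -0.002], [-0.001, -0.002, -1.0]]
wrist_force: [0.2, -6.9, 1.4]
opening: 16.8
```

```bash
python3 -c "from h import *;nxt()"
```

```text
t 15.95 r 44.59 th -2.656 z 180.2 fz 1.4 tanCW -6.68 rad 1.78 open 16.8
[0.0025, 0.0048, 0.0002, 0], [0.0019, 0.0051, 0.0002, 0], [0.0010, 0.0054, 0.0002, 0], [0.0004, 0.0055, 0.0002, 0],
```

>>> move_arm(steps=[[0.0011,0.002,0.0001,0]])

```text
t: 16.08
ee_pos: [560.6, 77.8, 180.2]
orientation: [[-0.981, 0.196, 0.001], [0.196, 0.981, -0.003], [-0.001, -0.002, -1.0]]
wrist_force: [1.1, -9.0, 1.2]
opening: 17.2
```

```bash
python3 -c "from h import *;nxt()"
```

```text
t 16.07 r 44.6 th -2.695 z 180.2 fz 1.2 tanCW -8.95 rad 1.14 open 17.2
[0.0022, 0.0049, 0.0002, 0], [0.0016, 0.0052, 0.0002, 0], [0.0008, 0.0054, 0.0002, 0], [0.0001, 0.0054, 0.0002, 0],
```

>>> move_arm(steps=[[0.0007,0.0015,0.0001,0]])

```text
t: 16.2
ee_pos: [560.3, 79.1, 180.2]
orientation: [[-0.98, 0.197, 0.001], [0.197, 0.98, -0.003], [-0.001, -0.003, -1.0]]
wrist_force: [1.2, -9.0, 2.5]
opening: 17.0
```

```bash
python3 -c "from h import *;nxt()"
```

```text
t 16.2 r 44.61 th -2.725 z 180.2 fz 2.5 tanCW -9.03 rad 0.79 open 17.0
[0.0020, 0.0050, 0.0002, 0], [0.0014, 0.0052, 0.0002, 0], [0.0006, 0.0054, 0.0002, 0], [-0.0000, 0.0054, 0.0002, 0],
```

>>> move_arm(steps=[[0.0007,0.0016,0.0001,0]])

```text
t: 16.32
ee_pos: [560.0, 80.5, 180.1]
orientation: [[-0.98, 0.197, 0.001], [0.197, 0.98, -0.004], [-0.002, -0.003, -1.0]]
wrist_force: [-0.5, -10.8, 1.4]
opening: 17.1
```

```bash
python3 -c "from h import *;nxt()"
```

```text
t 16.32 r 44.62 th -2.757 z 180.1 fz 1.4 tanCW -10.5 rad 2.47 open 17.1
[0.0021, 0.0050, 0.0002, 0], [0.0015, 0.0053, 0.0002, 0], [0.0005, 0.0055, 0.0002, 0], [-0.0002, 0.0055, 0.0002, 0],
```

>>> move_arm(steps=[[0,0,0,0]])

```text
t: 16.45
ee_pos: [560.0, 80.6, 180.1]
orientation: [[-0.98, 0.197, 0.001], [0.197, 0.98, -0.003], [-0.002, -0.003, -1.0]]
wrist_force: [0.2, -8.6, 2.0]
opening: 16.8
```

```bash
python3 -c "from h import *;nxt()"
```

```text
t 16.45 r 44.6 th -2.759 z 180.1 fz 2.0 tanCW -8.51 rad 1.39 open 16.8
[0.0019, 0.0051, 0.0002, 0], [0.0013, 0.0053, 0.0002, 0], [0.0004, 0.0054, 0.0002, 0], [-0.0002, 0.0054, 0.0002, 0],
```

>>> move_arm(steps=[[0,0,0,0],[0,0,0,0]])

```text
t: 16.7
ee_pos: [560.0, 80.6, 180.1]
orientation: [[-0.98, 0.197, 0.001], [0.197, 0.98, -0.003], [-0.002, -0.003, -1.0]]
wrist_force: [-0.1, -8.6, 1.6]
opening: 17.2
```

```bash
python3 -c "from h import *;nxt()"
```

```text
t 16.7 r 44.62 th -2.76 z 180.1 fz 1.6 tanCW -8.4 rad 1.72 open 17.2
[0.0020, 0.0050, 0.0002, 0], [0.0014, 0.0053, 0.0002, 0], [0.0004, 0.0054, 0.0002, 0], [-0.0002, 0.0055, 0.0002, 0],
```

Snug: about 10.5 N measured while turning, against 8–12 N wanted. I'll ease the arm's preload slightly, release and retreat.

>>> move_arm(steps=[[-0.0005,-0.001,0,0],[0,0,0,0]])

```text
t: 16.95
ee_pos: [560.0, 80.3, 180.1]
orientation: [[-0.98, 0.197, 0.0], [0.197, 0.98, -0.002], [-0.001, -0.001, -1.0]]
wrist_force: [-0.2, -5.9, 3.3]
opening: 17.2
```

>>> move_arm(steps=[[0,0,0,0],[0,0,0,0],[0,0,0,0]], claw=0.045)

```text
t: 17.32
ee_pos: [559.7, 81.7, 179.4]
orientation: [[-0.981, 0.196, -0.0], [0.196, 0.981, 0.001], [0.001, 0.001, -1.0]]
wrist_force: [0.5, 0.2, -0.2]
opening: 39.3
```

```bash
python3 -c "from h import *;nxt()"
```

```text
t 17.32 r 44.75 th -2.785 z 179.4 fz -0.2 tanCW 0.16 rad -0.48 open 39.3
[0.0015, 0.0052, 0.0002, 0], [0.0009, 0.0053, 0.0002, 0], [0.0003, 0.0054, 0.0002, 0], [-0.0003, 0.0054, 0.0002, 0],
```

>>> move_arm(steps=[[0,0,-0.01,0],[0,0,-0.025,0],[0,0,-0.04,0],[0,0,-0.04,0],[0.03,0,-0.02,0],[0.05,0,0,0],[0.05,0,0,0],[0.05,0,0,0],[0,0,0,0],[0,0,0,0]])

```text
t: 18.58
ee_pos: [384.0, 116.5, 315.6]
orientation: [[-0.981, 0.196, 0.002], [0.196, 0.981, 0.0], [-0.002, 0.001, -1.0]]
wrist_force: [0.3, -0.5, -0.1]
opening: 45.0
```

```bash
python3 - <<'E'
from h import *
st()
im=read_camera("scene"); crop("scene",im,195,160,125,100,6,"pics/s6.png")
im=read_camera("top"); crop("top",im,140,140,180,115,4,"pics/t6.png")
E
```

```text
t 18.57 clampxy [-218.   -16.1] r 218.6 th -3.068 z 315.6 f_c [ 0.4 -0.4] fz -0.1 tanCW -0.47 rad -0.37 open 45.0 T [ 0.01 -0.    0.04]
```

View pics/s6.png

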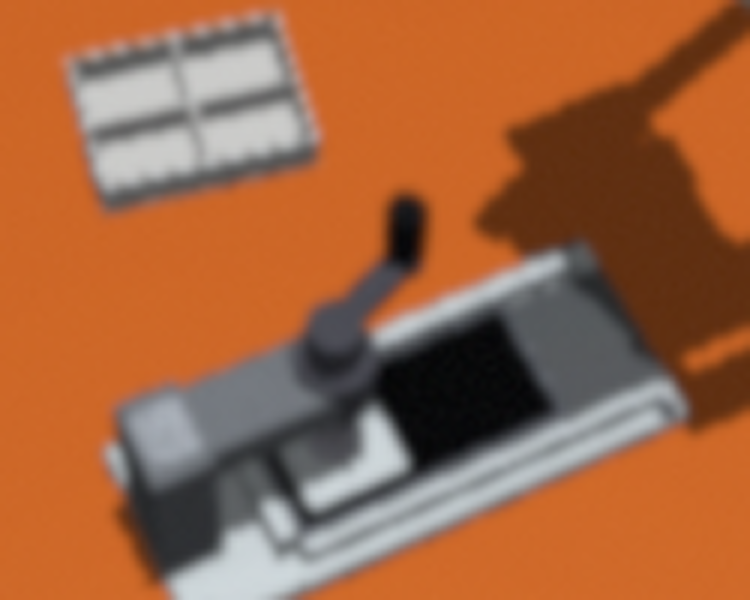

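View pics/t6.png

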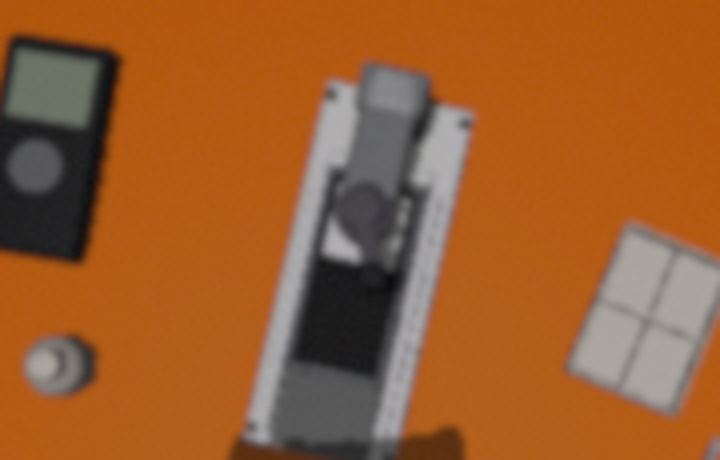

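```bash
python3 - <<'E'
from h import *
p=np.load("clamp.npy"); c,s=np.cos(p[2]),np.sin(p[2]); R=np.array([[c,s],[-s,c]])
for n,o,k,q in(("scene",(195,160),6,(500,318)),("scene",(195,160),6,(552,410)),("top",(140,140),4,(293,361)),("top",(140,140),4,(378,376))):
    print(n,(R@(atz(n,(np.array(q)+.5)/k-.5+o,32)[:2]-p[:2])).round(1))
print(robot.finish_job())
E
```

```text
scene [-96.4 -21.4]
scene [-95.5  31.1]
top [-99.6  30.1]
top [-96.9 -27.7]
the job is handed in; nothing more can be done
None
```

The phone is pushed home against the end stop, the crank is snugged clockwise, and the job is handed in at about 19 s of the 64 s.

- **Phone:** I pushed it with closed fingers until it hit a hard stop. The fingertips met it at -105.4 mm in the clamp's frame, against -105 expected, and I built the push up to about 12 N before backing off.
- **Crank:** I gripped the knob and wound it about 4.7 rad clockwise. The force along its circle was 2–3 N while free, then climbed to about 10.5 N as it turned. Held still it read 8.4 N, then about 6 N after I eased the arm slightly. I then opened the fingers, and the force read about 0 before I lifted clear.
- **Last pictures:** The gripper was clear of everything and its wrist force was near zero. The crank stood where I left it, and the meter, bottle and tray showed no disturbance. I did not look at the driver again, but the arm did not go near it.

**Checks that disagreed:**
- **Near edge of the phone:** In the final pictures it measures about -95 to -100 mm, not -105. The same measurement at the start read about 5–8 mm off from where the pressure plate put the phone, so I trusted the contact with the stop instead.
- **Held force:** It dropped only about 2 N when I stopped turning, not the stated 5 N. If the 5 N holds, the true turning force could be nearer 13 N, which is above the 8–12 N snug range but below the 18 N cracking force.

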